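Poke a stuck vial up out of its centrifuge adapter

ROBOT

A 6-joint arm with a two-finger parallel gripper is mounted at the origin on a cart in front of the work surface, level with it; the furniture and walls round the work are solid. World frame = base frame: x ahead of the robot, y to its left, z up, the work surface at z = 0. Lengths are in mm, angles in rad, forces in N, time in s.
With the tool pointing down it reaches from about 250 to 800 mm from the base axis. Payload 3.9 kg.
Tool frame: the origin (TCP) lies between the finger pads; the fingertips stand ahead of it and the grasp point (between the pads) is the TCP (env.tip_extent is the z of the fingertips in the tool frame, in mm); z points along the fingers, y is the line along which they close (so a half turn about z gives the same grasp; the last joint's range is limited). The gripper opens to 85 mm and grips with 20 to 120 N. Pads are 22 mm wide; open, the fingers measure 114 mm over their backs; the gripper's body (76 mm by 85 mm) begins 54 mm behind the grasp point. The pads swing forward as they close: fully open they stand 13 mm farther back than shut.
Start: joints at [1.135, 0.26, -0.138, 1.173, 0, 1.571], TCP at [221.616, 475.922, 218.404] pointing down, gripper open.
Joint ranges: [-2.78, 2.78], [-0.83, 1.72], [-1.28, 1.37], [-1.9, 2.12], [-1.57, 1.48], [-3.14, 3.14]. Speed limits (rad/s): [2.57, 2.57, 3.14, 3.14, 3.14, 3.14].

INTERFACE

Orientations are given as a unit quaternion [w, x, y, z].
In Python, from station import telemetry, grab_frame, calibration, close_job, env gives the robot as it stands.
- The arm moves only by the tool send_rows, never from a script. Its arguments are lists of equal length, an entry for each row: "translation": the shift along the world's x, y, z in m, a list of three; "rotation": the turn, a rotation vector about the world's x, y, z in rad, a list of three; "jaw": the finger opening in m, from 0 to 0.0854. In form: {"translation": [[tx, ty, tz], ...], "rotation": [[wx, wy, wz], ...], "jaw": [jaw, ...]}. A call has 1 to 10 rows; each row is the pose to reach, as a shift and turn from the pose commanded when the call began; what a row does not reach only later rows make up. A row lasts 1/12 s, in which the tool goes at most 41.7 mm and 7.16 degrees, less where a joint would pass 70% of its speed; a pose out of reach is approached as far as the arm can. A call with a gripper value outside its range is refused whole. The fingers move at their own pace and stop on an object; "grip_force" is the grip in N (left out, the last holds). Time passes only in rows, so rows that repeat a pose let the fingers close. It gives the time, the measured TCP pose, the force, the opening and the grip force at its end, in the units of the state.
- telemetry.get_state(): the state, without advancing time (a new reading comes with each control period).
- grab_frame(name): name is "side" or "top"; returns the picture (400x640x3 uint8, red, green, blue); there is no depth.
- calibration(name): a dict with "K" (3x3 intrinsics, pixels), "pose" (4x4, takes a point from camera to world coordinates). Camera axes: x right, y down, z forward; pixel columns grow to the right and rows downward; lengths in mm; the calibration is good to about 2 mm. A picture is of the moment at which its call begins. calibration takes no time and is no camera call.
- close_job(): hands the job in; it is judged then, once.
The state is a dict: "t": time; "qpos": joint angles; "joint_vel": joint speeds; "joint_efforts": joint torques, N m; "tool_pos": TCP position; "tcp_rot": TCP orientation; "wrist_force": force on the tool from outside, world axes, zero at the start; "moment": the same for the moment, N m; "finger_gap": finger opening in mm; "grasp_force": force on a finger pad.
Only numpy, scipy, OpenCV 4.12 (cv2) and the standard library are available. Lean on these libraries where they do the work, as an engineer would, in place of code of your own. Each camera call takes 0.05 s, during which the arm holds its last target. There are 200 camera calls.

TASK

A vial has sunk into the round white centrifuge adapter, where grip ribs hold its foot and its cap is below the rim. Take the adapter to the push-out stand, feel for the pin with the hole under the adapter, and press it gently all the way down onto the shoulder of the post so that the vial is poked up; then let go, leave the adapter standing on the post, draw the vial out by its cap and stand it upright in a free hole of the vial rack. Do not lean hard on the pin (25 N is too much), and leave the other things on the bench where they are.

Things in the scene. Friction and masses are not known exactly. Their poses are not given: they have to be found in the camera images.
- adapter_mid (a point): Centre, half-way up, of the loose round white plastic centrifuge adapter: 42 mm across (shaft 41 mm), 53 mm high, 0.18 to 0.29 kg, upright on the bench, z axis up out of its mouth. A 13.4 mm bore down its middle ends on a floor 5 mm thick. The vial stands in the bore on this floor, the top of its cap 3 mm below the rim.
- adapter_hole (a point): Centre of the adapter's underside: mouth of the 8 mm access hole through the 5 mm floor, hidden from above. Sprung ribs in the bore, 7 to 18 mm above this point, grip the vial's foot: pushing it up past them takes 6 to 16 N; when it has risen about 14 mm it is free. While they grip, pulling the vial lifts the adapter too.
- vial_mid (a point): Centre, half-way up, of the loose vial stuck in the adapter: 11.6 mm in diameter, 45 mm tall, 15 g, flat foot 22.5 mm below this point, screw cap on the top 11 mm; z axis up to the cap. With the adapter home on the post it stands on the pin, its upper 19 mm above the adapter's rim.
- push_out_stand: Push-out stand, fixed: aluminium base 70 (x) by 150 (y) by 12 mm high with a slot along its y axis; origin at the centre of its underside, on the bench. It carries the steel post with the pin, clamped in the slot on its centre line x = 0; where along y is not measured: anywhere within 12 mm of the origin.
- slot_mid (a point): Point above the stand's origin at the height of the post's flat shoulder, 38 mm above the bench. Shoulder 26 mm across; from its middle a 5 mm round-ended pin rises 27 mm (tip 65 mm above the bench). A rubber bush under the post gives 1 mm per 8 N beyond the first 4 N. An adapter fully home rests on the shoulder, the pin tip 22 mm above its inner floor.
- vial_rack: Loose orange rack, 62 (x) by 98 (y) by 32 mm high, 0.25 kg; origin at the centre of its underside, z up. Square holes 15.8 mm wide at x = -19.3, 0, 19.3 and y = -38.5, -19.2, 0, 19.2, 38.5 mm; floor 3 mm above the underside. Taken: (-19.3, 38.5), (19.3, 38.5), (0, 19.2); the rest are free. A vial in it stands 16 mm above its top.
- reagent_bottle: Bystander: loose reagent bottle, 56 mm in diameter, 99 mm high, at the back of the bench; origin at its underside.

How it is judged (in metres and radians):
On the way:
1. the adapter stands fully home on the shoulder of the post, upright, and the pin has poked the vial up at least 18 mm, with no finger on the vial (z of adapter_mid in the frame of push_out_stand between 0.0605 and 0.066 m and x of adapter_mid in the frame of push_out_stand between -0.006 and 0.006 m and y of adapter_mid in the frame of push_out_stand between -0.018 and 0.018 m and angle between adapter_mid's own z axis and vertical below 0.08 rad and z of vial_mid in the frame of adapter_mid above 0.019 m and horizontal distance between vial_mid and adapter_mid below 0.005 m and contact force between the fingers and vial below 0.1 N), for 0.2 s.
At the end, for the whole second after the job is handed in: The vial stands upright (within 0.25 rad, the holes are wide) on the floor of a free hole of the rack (within 3.5 mm), at rest; the rack stands flat; the empty adapter stands upright (within 0.1 rad) on the post, its underside no more than 1.5 mm above or 4 mm below shoulder height (x of vial_mid in the frame of vial_rack between -0.026 and 0.026 m and y of vial_mid in the frame of vial_rack between -0.045 and 0.045 m and z of vial_mid in the frame of vial_rack between 0.022 and 0.029 m and angle between vial_mid's own z axis and vertical below 0.25 rad and linear speed of vial below 0.02 m/s and angle between vial_rack's own z axis and vertical below 0.05 rad and z of adapter_mid in the frame of push_out_stand between 0.0605 and 0.066 m and x of adapter_mid in the frame of push_out_stand between -0.008 and 0.008 m and y of adapter_mid in the frame of push_out_stand between -0.02 and 0.02 m and angle between adapter_mid's own z axis and vertical below 0.1 rad); the robot touches nothing.
It fails at once if the adapter presses on the pin, post or stand with more than 25 N (contact force between tube_adapter and push_out_stand above 25 N).
It fails at once if the pin presses on the vial with more than 25 N (contact force between vial and push_out_stand above 25 N).
It fails at once if the adapter or the vial is dropped or tipped over (angle between adapter_mid's own z axis and vertical above 0.6 rad or angle between vial_mid's own z axis and vertical above 0.8 rad).
It fails at once if the rack is pushed more than 30 mm away (distance of vial_rack from where it was at the start of the episode above 0.03 m).
It fails at once if the reagent bottle is moved by more than 20 mm (distance of reagent_bottle from where it was at the start of the episode above 0.02 m).
It also fails if it takes over 67 s, if anything falls off the work surface, if the arm or the gripper's body presses on something with over 40 N, if the wrist force passes 120 N, or if a joint passes its speed limit or range.

## Working session

There is one attempt and no reset: what is moved stays moved. The work goes in short steps, Python scripts to look and compute and a tool call to move; the robot and the scene stay as the last step left them, time stands still between calls to the robot, and variables do not carry over. Pictures are saved under pics/ and viewed, at most 10 in all, crops included, and the job is handed in when it is done.

Besides the shell and the picture viewer there is one more tool, called after ">>>" by a JSON object that holds its "fn" and its "kwargs", one argument or row to a line. send_rows: Moves the arm, as the interface text tells. Its arguments: {"type":"object","properties":{"translation":{"type":"array","items":{"type":"array","items":{"type":"number"}}},"rotation":{"type":"array","items":{"type":"array","items":{"type":"number"}}},"jaw":{"type":"array","items":{"type":"number"}},"grip_force":{"type":"number"}},"required":["translation","rotation","jaw"]}

```bash
mkdir -p pics; python3 - <<'E'
from station import *
import cv2
for n in("side","top"):
    cv2.imwrite(f"pics/{n}0.png",grab_frame(n)[:,:,::-1]); c=calibration(n); print(n,c["K"],c["pose"])
s=telemetry.get_state();print(s, env.tip_extent)
E
```

```text
side [[404.17501581   0.         327.25064319]
 [  0.         404.17501581 203.3006571 ]
 [  0.           0.           1.        ]] [[ 9.85513552e-01 -9.80887764e-02  1.38353280e-01  4.50182351e+02]
 [-1.68644002e-01 -6.53130881e-01  7.38227101e-01 -6.87803473e+02]
 [ 1.79510064e-02 -7.50865264e-01 -6.60211418e-01  6.86991280e+02]
 [ 0.00000000e+00  0.00000000e+00  0.00000000e+00  1.00000000e+00]]
top [[415.45692565   0.         316.42117375]
 [  0.         415.45692565 209.02610973]
 [  0.           0.           1.        ]] [[ 1.82474415e-02 -9.81672403e-01  1.89700618e-01  4.10722754e+02]
 [-9.99435990e-01 -2.32584993e-02 -2.42227845e-02  2.35430787e+01]
 [ 2.81909908e-02 -1.89151622e-01 -9.81543138e-01  9.96256743e+02]
 [ 0.00000000e+00  0.00000000e+00  0.00000000e+00  1.00000000e+00]]
{'t': 0.1, 'qpos': array([ 1.13501540e+00,  2.60646491e-01, -1.39225024e-01,  1.17269958e+00,
       -1.09171597e-05,  1.57078169e+00]), 'joint_vel': array([-0.0002648 , -0.00135314,  0.0051302 , -0.00021305,  0.00252755,
        0.00021751]), 'joint_efforts': array([ 1.67610874e-04, -4.06507874e+01,  2.54527527e+01,  1.00836906e-02,
        3.98320174e-05, -1.03741186e-05]), 'tool_pos': array([221.35113175, 475.364567  , 217.639076  ]), 'tcp_rot': array([-1.86503035e-04,  2.16163215e-01,  9.76356839e-01, -8.67581004e-04]), 'wrist_force': array([-0.26260794, -0.44347089,  0.39854627]), 'moment': array([-0.02849855,  0.01919352,  0.04233731]), 'grasp_force': 0.0, 'finger_gap': 85.52939695261807} 19.0
```

View pics/side0.png

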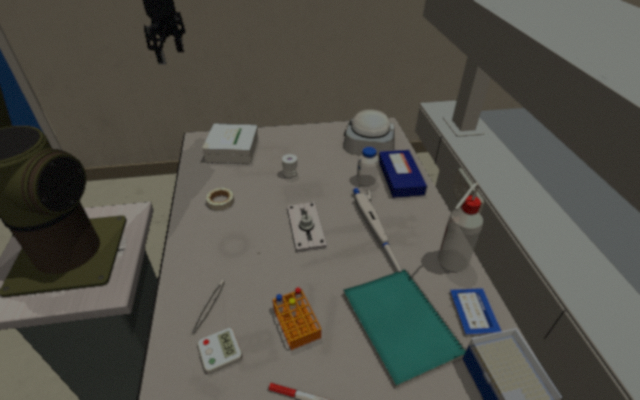

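View pics/top0.png

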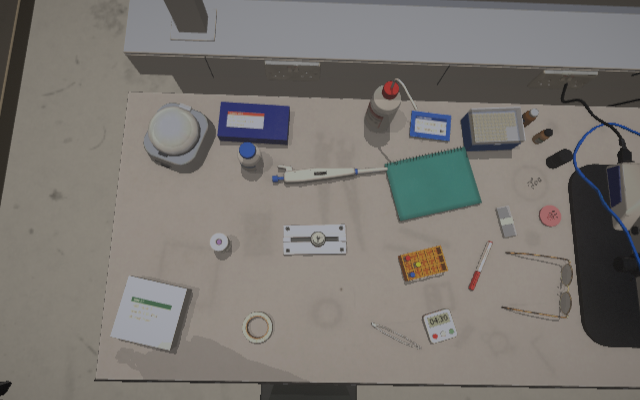

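The top picture shows the adapter at about (220,243), the stand at (314,240) with its post near (318,238), and the rack at (424,264). In the side picture they are at (289,166), (307,226) and (297,318). Next I'll zoom in on these.

```bash
cat > h.py <<'E'
import numpy as np, cv2
from station import *
def ray(n,u,v,z):
    c=calibration(n);K=np.array(c["K"]);P=np.array(c["pose"])
    d=P[:3,:3]@np.linalg.solve(K,[u,v,1.]);o=P[:3,3]
    return (o+d*(z-o[2])/d[2]).round(1)
def proj(n,p):
    c=calibration(n);K=np.array(c["K"]);P=np.array(c["pose"])
    q=K@(P[:3,:3].T@(np.array(p)-P[:3,3]));return (q[:2]/q[2]).round(1)
def crop(im,u,v,w,h,s):
    return cv2.resize(im[v:v+h,u:u+w],None,fx=s,fy=s,interpolation=cv2.INTER_CUBIC)
E
python3 - <<'E'
from h import *
t=cv2.imread("pics/top0.png");s=cv2.imread("pics/side0.png")
a=[crop(t,195,220,50,50,8)[:300],crop(t,275,215,80,50,5),crop(t,390,240,66,50,6)]
# uniform tiles 400x300 : 80x60 px at 5x (u0,v0 listed)
L=[(t,180,210),(t,275,210),(t,385,235),(s,265,280)]
T=[crop(i,u,v,80,60,5) for i,u,v in L]
cv2.imwrite("pics/z0.png",np.vstack([np.hstack(T[:2]),np.hstack(T[2:])]))
E
```

```text
(no output)
```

View pics/z0.png

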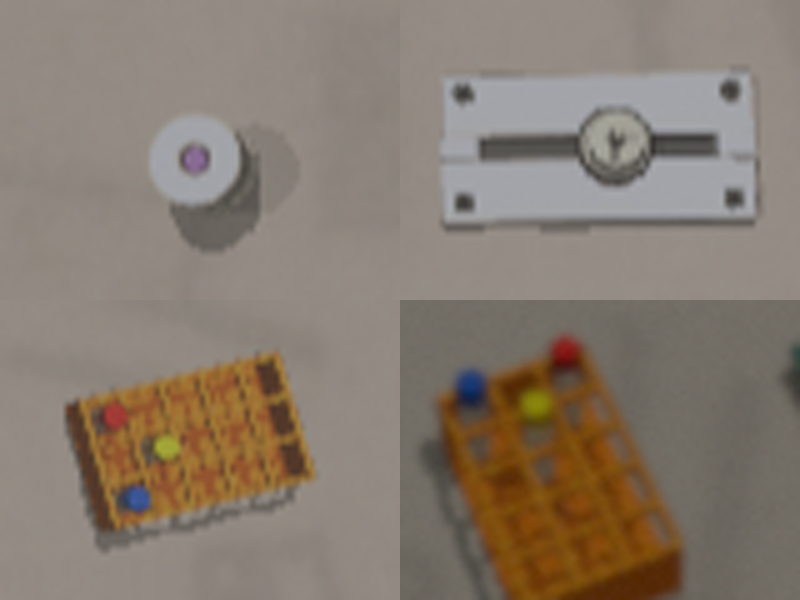

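```bash
python3 - <<'E'
from h import *
f=lambda x,y,u,v:(u+(x+.5)/5-.5,v+(y+.5)/5-.5)
print("adapter",ray("top",*f(195,159,180,210),53))
a=ray("top",*f(195,159,180,210),53); 
S=[ray("top",*f(x-400,y,275,210),12) for x,y in[(463,93),(730,91),(735,198),(465,202)]]
print("screws",S,np.mean(S,0)); d=S[0]+S[3]-S[1]-S[2];print("yaw",np.arctan2(-d[0],d[1]))
p=ray("top",*f(616-400,142,275,210),38);print("post",p)
R=[ray("top",*f(x,y-300,385,235),32) for x,y in[(80,402),(280,352),(315,475),(112,528)]]
print("rack",R,np.mean(R,0));d=R[0]+R[3]-R[1]-R[2];print("yaw",np.arctan2(-d[0],d[1]),np.linalg.norm(d)/2,np.linalg.norm(R[0]-R[3]))
# side checks
print("side px predicted: adapter rim",proj("side",a),"post",proj("side",p),"rack",proj("side",np.mean(R,0)))
print("side rack tile px caps",[ray("side",*f(x-400,y-300,265,280),48) for x,y in[(565,352),(536,405),(470,387)]])
print("top caps",[ray("top",*f(x,y-300,385,235),48) for x,y in[(115,416),(166,447),(136,498)]])
s=cv2.imread("pics/side0.png")
cv2.imwrite("pics/z1.png",np.hstack([crop(s,260,140,60,60,6),crop(s,275,195,65,60,6)]))
E
```

```text
adapter [513.2 220.4  53. ]
screws [array([552.7,  68.2,  12. ]), array([556.5, -59.5,  12. ]), array([505.3, -62.3,  12. ]), array([500.7,  65.6,  12. ])] [528.8   3.   12. ]
yaw 0.03285202608301985
post [527.6  -4.6  38. ]
rack [array([ 492.7, -198.3,   32. ]), array([ 518.1, -293.1,   32. ]), array([ 461.2, -307.3,   32. ]), array([ 435.1, -211.9,   32. ])] [ 476.775 -252.65    32.   ]
yaw 0.2644271524363398 98.5244766542812 59.183781562181345
side px predicted: adapter rim [289.5 157.9] post [305.6 217.6] rack [295.8 312.7]
side rack tile px caps [array([ 485.1, -213.6,   48. ]), array([ 471.6, -236. ,   48. ]), array([ 447.9, -224. ,   48. ])]
top caps [array([ 485.3, -210.6,   48. ]), array([ 471.7, -233.7,   48. ]), array([ 448.4, -219.3,   48. ])]
```

View pics/z1.png

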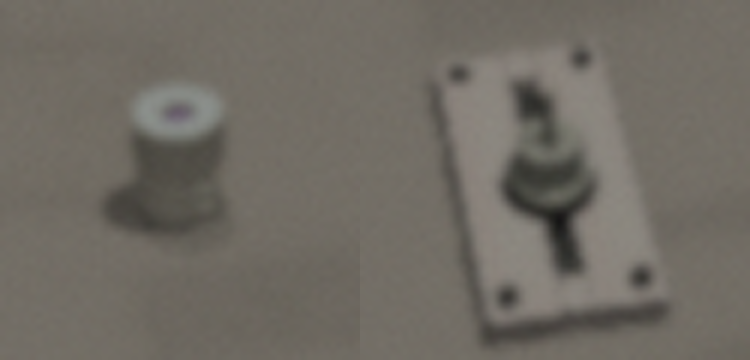

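```bash
python3 - <<'E'
from h import *
t=cv2.imread("pics/top0.png");s=cv2.imread("pics/side0.png")
def ov(n,im,u,v,k,w,h,y):
    T=crop(im,u,v,w,h,k); T=cv2.convertScaleAbs(T,alpha=1.5)
    P=lambda p:tuple(int(a) for a in ((proj(n,p)-[u,v]+.5)*k-.5))
    x=528
    th=np.linspace(0,6.28,60)
    for z,r,c in[(38,13,(0,0,255)),(0+12,17,(255,0,0))]:
        cv2.polylines(T,[np.array([P((x+r*np.cos(a),y+r*np.sin(a),z)) for a in th])],True,c,1)
    cv2.line(T,P((x,y,38)),P((x,y,65)),(0,255,0),1)
    return T
a=[ov("top",t,298,222,10,40,30,-5),ov("side",s,287,202,10,40,30,-5)]
b=[cv2.convertScaleAbs(crop(t,298,222,40,30,10),alpha=1.5),cv2.convertScaleAbs(crop(s,287,202,40,30,10),alpha=1.5)]
cv2.imwrite("pics/z2.png",np.vstack([np.hstack(a),np.hstack(b)]))
E
```

```text
(no output)
```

View pics/z2.png

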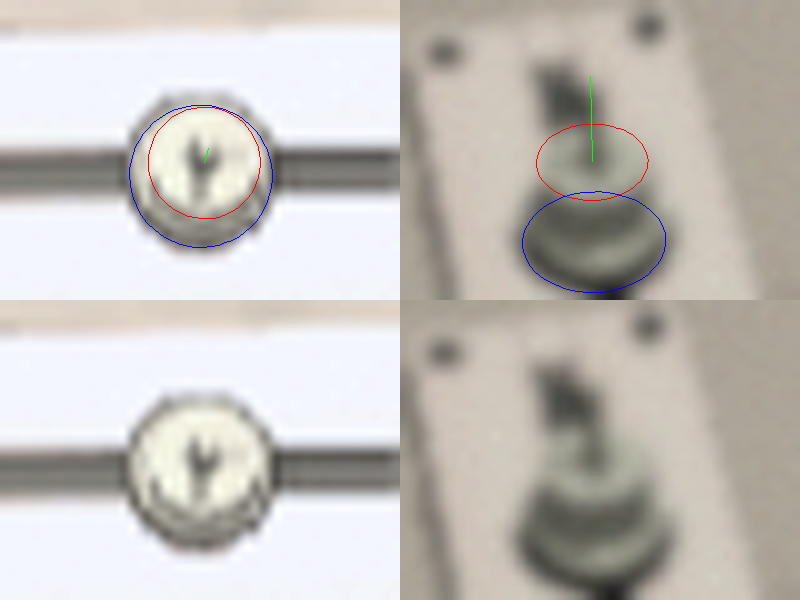

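The shoulder and pin overlay agrees in both views: the post is at about (528.7, -4.3) in world mm. The adapter is at (513.2, 220.4) and the rack at (476.8, -252.7) with yaw 0.26. I'll move above the adapter.

>>> {"fn": "send_rows", "kwargs": {
  "translation": [
    [0.03,-0.025,0],
    [0.06,-0.05,0],
    [0.09,-0.077,0],
    [0.12,-0.104,0],
    [0.15,-0.13,0],
    [0.18,-0.156,-0.02],
    [0.21,-0.182,-0.04],
    [0.24,-0.208,-0.06],
    [0.27,-0.234,-0.08],
    [0.292,-0.255,-0.09]
  ],
  "rotation": [
    [0,0,0.05],
    [0,0,0.1],
    [0,0,0.15],
    [0,0,0.2],
    [0,0,0.25],
    [0,0,0.3],
    [0,0,0.35],
    [0,0,0.4],
    [0,0,0.436],
    [0,0,0.436]
  ],
  "jaw": [0.0854,0.0854,0.0854,0.0854,0.0854,0.0854,0.0854,0.0854,0.0854,0.0854],
  "grip_force": 40
}}

```text
t: 0.93
tool_pos: [512.9, 220.2, 127.0]
tcp_rot: [-0.001, -0.001, 1.0, -0.0]
wrist_force: [-0.3, -0.1, -0.6]
finger_gap: 85.5
grasp_force: 0.0
```

>>> {"fn": "send_rows", "kwargs": {
  "translation": [
    [0,0,-0.035],
    [0,0,-0.07],
    [0,0,-0.095],
    [0,0,-0.095],
    [0,0,-0.095],
    [0,0,-0.095],
    [0,0,-0.095],
    [0,0,-0.095],
    [0,0,-0.095],
    [0,0,-0.095]
  ],
  "rotation": [
    [0,0,0],
    [0,0,0],
    [0,0,0],
    [0,0,0],
    [0,0,0],
    [0,0,0],
    [0,0,0],
    [0,0,0],
    [0,0,0],
    [0,0,0]
  ],
  "jaw": [0.0854,0.0854,0.0854,0.07,0.055,0.03,0.03,0.03,0.03,0.03],
  "grip_force": 40
}}

```text
t: 1.77
tool_pos: [514.3, 222.6, 36.3]
tcp_rot: [0.002, -0.0, 1.0, 0.001]
wrist_force: [-1.3, -1.3, 6.7]
finger_gap: 37.2
grasp_force: 39.9
```

```bash
python3 - <<'E'
from h import *
s=telemetry.get_state();print(s["t"],s["tool_pos"],s["wrist_force"],s["moment"],s["finger_gap"],s["grasp_force"])
t=grab_frame("top");s=grab_frame("side")
t,s=t[:,:,::-1],s[:,:,::-1]
cv2.imwrite("pics/z3.png",np.hstack([crop(t,190,210,65,60,6),crop(s,255,130,65,60,6)]))
E
```

```text
1.7667 [514.34624201 222.58163629  36.2898336 ] [-1.27739404 -1.31446433  6.73842909] [-0.15360773  0.12746448 -0.02433335] 37.194577982149525 39.85064128646627
```

View pics/z3.png

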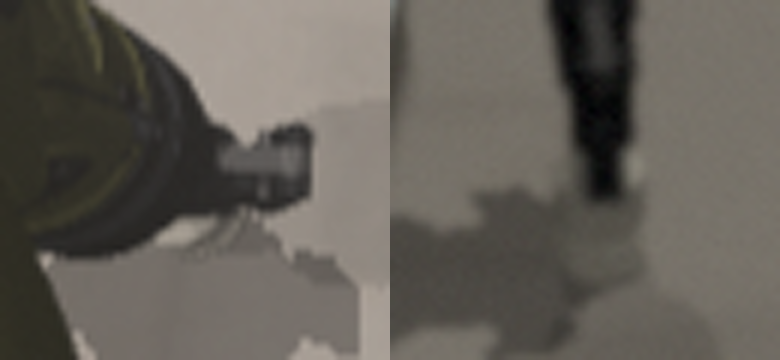

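The grip holds at a gap of 37 mm, with the adapter centred between the pads (the rim shows on both sides of the finger, about 575–640 in the crop). I'll lift and check the weight.

>>> {"fn": "send_rows", "kwargs": {
  "translation": [
    [0,0,0.01],
    [0,0,0.03],
    [0,0,0.055],
    [0,0,0.08],
    [0,0,0.085],
    [0,0,0.085],
    [0,0,0.085],
    [0,0,0.085]
  ],
  "rotation": [
    [0,0,0],
    [0,0,0],
    [0,0,0],
    [0,0,0],
    [0,0,0],
    [0,0,0],
    [0,0,0],
    [0,0,0]
  ],
  "jaw": [0.03,0.03,0.03,0.03,0.03,0.03,0.03,0.03]
}}

```text
t: 2.53
tool_pos: [511.3, 221.3, 117.4]
tcp_rot: [-0.001, -0.0, 1.0, -0.001]
wrist_force: [0.2, -0.9, -2.6]
finger_gap: 37.3
grasp_force: 40.6
```

```bash
python3 - <<'E'
from h import *
t=grab_frame("top");s=grab_frame("side")
t,s=t[:,:,::-1],s[:,:,::-1]
cv2.imwrite("pics/z4.png",np.hstack([crop(t,185,195,65,75,6),crop(s,255,100,65,75,6)]))
s=telemetry.get_state();print(s["t"],s["tool_pos"],s["wrist_force"],s["moment"],s["finger_gap"],s["grasp_force"])
E
```

```text
2.6333 [511.31503379 221.26489057 117.16584676] [ 1.31101984 -0.92404744 -2.9524912 ] [-0.00507845 -0.00379188  0.02009734] 37.01742666758757 40.57265170966275
```

View pics/z4.png

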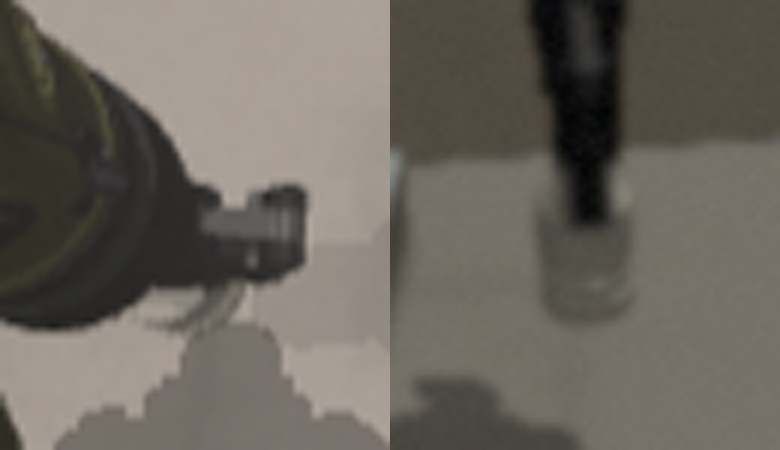

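The lift is good: a load of about 2.7 N, the adapter hanging upright, and its side silhouette spanning 538–632 in the crop. The underside should be near z=81.

```bash
python3 - <<'E'
from h import *
for x in (509,511,513):
  for y in (219,221): print(x,y,proj("side",(x,y,81)),"front-bottom",proj("side",(x+3.5,y-20.5,81)))
f=lambda x,y,u,v:(u+(x+.5)/6-.5,v+(y+.5)/6-.5)
print(f(585-390,260,255,100),f(585-390,321,255,100))
E
```

```text
509 219 [287.6 149.7] front-bottom [289.6 153.9]
509 221 [287.5 149.2] front-bottom [289.6 153.5]
511 219 [288.3 149.6] front-bottom [290.4 153.8]
511 221 [288.2 149.2] front-bottom [290.3 153.4]
513 219 [289.1 149.5] front-bottom [291.2 153.8]
513 221 [289.  149.1] front-bottom [291.1 153.3]
(287.0833333333333, 142.91666666666666) (287.0833333333333, 153.08333333333334)
```

>>> {"fn": "send_rows", "kwargs": {
  "translation": [
    [0.002,-0.025,0],
    [0.005,-0.055,0],
    [0.008,-0.085,0],
    [0.011,-0.115,0],
    [0.014,-0.145,0],
    [0.016,-0.175,0],
    [0.018,-0.2,0],
    [0.018,-0.22,0],
    [0.018,-0.225,0],
    [0.018,-0.225,0]
  ],
  "rotation": [
    [0,0,0],
    [0,0,0],
    [0,0,0],
    [0,0,0],
    [0,0,0],
    [0,0,0],
    [0,0,0],
    [0,0,0],
    [0,0,0],
    [0,0,0]
  ],
  "jaw": [0.03,0.03,0.03,0.03,0.03,0.03,0.03,0.03,0.03,0.03]
}}

```text
t: 3.47
tool_pos: [529.8, -4.5, 117.8]
tcp_rot: [-0.001, 0.001, 1.0, 0.0]
wrist_force: [-0.2, 1.0, -3.8]
finger_gap: 37.6
grasp_force: 40.8
```

>>> {"fn": "send_rows", "kwargs": {
  "translation": [
    [0,0,0],
    [0,0,0],
    [0,0,0]
  ],
  "rotation": [
    [0,0,0],
    [0,0,0],
    [0,0,0]
  ],
  "jaw": [0.03,0.03,0.03]
}}

```text
t: 3.72
tool_pos: [530.5, -2.1, 118.7]
tcp_rot: [-0.0, -0.001, 1.0, 0.0]
wrist_force: [-0.8, 0.3, -3.0]
finger_gap: 37.2
grasp_force: 40.8
```

```bash
python3 - <<'E'
from h import *
s=grab_frame("side")[:,:,::-1];t=grab_frame("top")[:,:,::-1]
cv2.imwrite("pics/z5.png",cv2.convertScaleAbs(np.hstack([crop(s,280,170,50,75,8),crop(t,285,200,50,75,8)]),alpha=1.5))
s=telemetry.get_state();print(s["t"],s["tool_pos"],s["wrist_force"],s["moment"],s["finger_gap"],s["grasp_force"])
E
```

```text
3.8167 [530.59731366  -2.16379927 118.79064828] [-0.50847417 -0.00776774 -2.41434701] [ 0.01322823 -0.05939151  0.04959076] 37.260084734778545 40.78259794972837
```

View pics/z5.png

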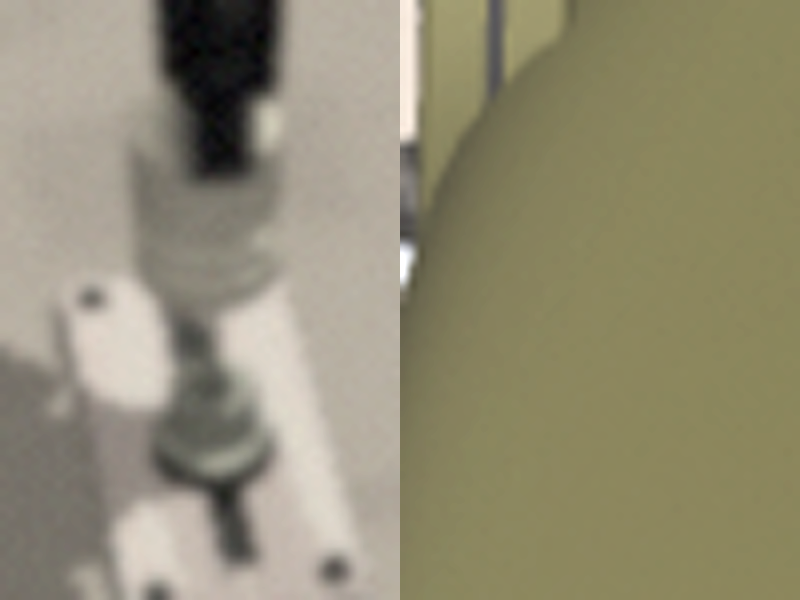

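The side view shows the adapter's axis at about 208 in the crop against 211 for the post, so x is within 1 mm. I'll shift y by -2 mm and come down to just above the pin tip.

>>> {"fn": "send_rows", "kwargs": {
  "translation": [
    [0,-0.001,-0.003],
    [0,-0.002,-0.006],
    [0,-0.002,-0.01],
    [0,-0.002,-0.013],
    [0,-0.002,-0.014],
    [0,-0.002,-0.014],
    [0,-0.002,-0.014]
  ],
  "rotation": [
    [0,0,0],
    [0,0,0],
    [0,0,0],
    [0,0,0],
    [0,0,0],
    [0,0,0],
    [0,0,0]
  ],
  "jaw": [0.03,0.03,0.03,0.03,0.03,0.03,0.03]
}}

```text
t: 4.4
tool_pos: [530.6, -5.2, 104.8]
tcp_rot: [-0.0, -0.0, 1.0, 0.0]
wrist_force: [-0.3, -0.5, -4.1]
finger_gap: 37.0
grasp_force: 40.8
```

>>> {"fn": "send_rows", "kwargs": {
  "translation": [
    [0,0,-0.001],
    [0,0,-0.002],
    [0,0,-0.003],
    [0,0,-0.004],
    [0,0,-0.005],
    [0,0,-0.005]
  ],
  "rotation": [
    [0,0,0],
    [0,0,0],
    [0,0,0],
    [0,0,0],
    [0,0,0],
    [0,0,0]
  ],
  "jaw": [0.03,0.03,0.03,0.03,0.03,0.03]
}}

```text
t: 4.9
tool_pos: [530.5, -5.2, 99.6]
tcp_rot: [-0.0, -0.0, 1.0, 0.0]
wrist_force: [-0.6, 0.0, -3.9]
finger_gap: 37.0
grasp_force: 40.8
```

>>> {"fn": "send_rows", "kwargs": {
  "translation": [
    [0,0,-0.001],
    [0,0,-0.0015],
    [0,0,-0.002],
    [0,0,-0.002]
  ],
  "rotation": [
    [0,0,0],
    [0,0,0],
    [0,0,0],
    [0,0,0]
  ],
  "jaw": [0.03,0.03,0.03,0.03]
}}

```text
t: 5.23
tool_pos: [530.6, -5.2, 97.8]
tcp_rot: [-0.0, -0.0, 1.0, -0.0]
wrist_force: [-0.5, -0.1, -2.8]
finger_gap: 37.4
grasp_force: 40.8
```

>>> {"fn": "send_rows", "kwargs": {
  "translation": [
    [0,0,-0.001],
    [0,0,-0.0015],
    [0,0,-0.002],
    [0,0,-0.002]
  ],
  "rotation": [
    [0,0,0],
    [0,0,0],
    [0,0,0],
    [0,0,0]
  ],
  "jaw": [0.03,0.03,0.03,0.03]
}}

```text
t: 5.57
tool_pos: [530.8, -5.2, 96.0]
tcp_rot: [0.0, -0.0, 1.0, -0.0]
wrist_force: [0.7, 0.2, -1.3]
finger_gap: 37.3
grasp_force: 40.9
```

>>> {"fn": "send_rows", "kwargs": {
  "translation": [
    [0,0,-0.0005],
    [0,0,-0.001],
    [0,0,-0.0015],
    [0,0,-0.0015],
    [0,0,-0.0015]
  ],
  "rotation": [
    [0,0,0],
    [0,0,0],
    [0,0,0],
    [0,0,0],
    [0,0,0]
  ],
  "jaw": [0.03,0.03,0.03,0.03,0.03]
}}

```text
t: 5.98
tool_pos: [531.2, -5.2, 95.0]
tcp_rot: [0.001, -0.0, 1.0, -0.0]
wrist_force: [0.2, -0.3, 3.3]
finger_gap: 37.2
grasp_force: 41.6
```

>>> {"fn": "send_rows", "kwargs": {
  "translation": [
    [0,0,0.001],
    [0,0.001,0.001],
    [0,0.002,0.001],
    [0,0.003,0.001],
    [0,0.004,0.001],
    [0,0.005,0.001],
    [0,0.005,0.001]
  ],
  "rotation": [
    [0,0,0],
    [0,0,0],
    [0,0,0],
    [0,0,0],
    [0,0,0],
    [0,0,0],
    [0,0,0]
  ],
  "jaw": [0.03,0.03,0.03,0.03,0.03,0.03,0.03]
}}

```text
t: 6.57
tool_pos: [530.6, -0.3, 95.3]
tcp_rot: [-0.0, -0.0, 1.0, -0.0]
wrist_force: [0.3, -3.0, 0.3]
finger_gap: 37.2
grasp_force: 41.2
```

>>> {"fn": "send_rows", "kwargs": {
  "translation": [
    [0,0.001,0],
    [0,0.002,0],
    [0,0.003,0],
    [0,0.003,0],
    [0,0.003,0]
  ],
  "rotation": [
    [0,0,0],
    [0,0,0],
    [0,0,0],
    [0,0,0],
    [0,0,0]
  ],
  "jaw": [0.03,0.03,0.03,0.03,0.03]
}}

```text
t: 6.98
tool_pos: [530.6, 1.0, 95.3]
tcp_rot: [-0.0, 0.0, 1.0, -0.002]
wrist_force: [-0.1, -7.7, 0.5]
finger_gap: 37.5
grasp_force: 41.1
```

>>> {"fn": "send_rows", "kwargs": {
  "translation": [
    [0,-0.002,0],
    [0,-0.004,0],
    [0,-0.006,0],
    [0,-0.007,0],
    [0,-0.007,0],
    [0,-0.007,0]
  ],
  "rotation": [
    [0,0,0],
    [0,0,0],
    [0,0,0],
    [0,0,0],
    [0,0,0],
    [0,0,0]
  ],
  "jaw": [0.03,0.03,0.03,0.03,0.03,0.03]
}}

```text
t: 7.48
tool_pos: [530.6, -3.3, 95.4]
tcp_rot: [-0.0, -0.0, 1.0, 0.001]
wrist_force: [1.0, 1.8, 1.0]
finger_gap: 37.4
grasp_force: 41.4
```

>>> {"fn": "send_rows", "kwargs": {
  "translation": [
    [0,-0.001,0],
    [0,-0.002,0],
    [0,-0.003,0],
    [0,-0.003,0],
    [0,-0.003,0]
  ],
  "rotation": [
    [0,0,0],
    [0,0,0],
    [0,0,0],
    [0,0,0],
    [0,0,0]
  ],
  "jaw": [0.03,0.03,0.03,0.03,0.03]
}}

```text
t: 7.9
tool_pos: [530.6, -6.8, 95.4]
tcp_rot: [-0.0, -0.0, 1.0, 0.001]
wrist_force: [-0.3, 4.4, 0.2]
finger_gap: 37.2
grasp_force: 41.4
```

Lateral walls turn up on both sides (about -1 and -5.6 in TCP y), so the pin is in the hole. I'll centre at -3.3 and press down slowly.

>>> {"fn": "send_rows", "kwargs": {
  "translation": [
    [0,0.002,0],
    [0,0.004,0],
    [0,0.004,-0.0005],
    [0,0.004,-0.001],
    [0,0.004,-0.0015],
    [0,0.004,-0.002],
    [0,0.004,-0.002]
  ],
  "rotation": [
    [0,0,0],
    [0,0,0],
    [0,0,0],
    [0,0,0],
    [0,0,0],
    [0,0,0],
    [0,0,0]
  ],
  "jaw": [0.03,0.03,0.03,0.03,0.03,0.03,0.03],
  "grip_force": 60
}}

```text
t: 8.48
tool_pos: [531.5, -4.0, 94.3]
tcp_rot: [0.001, 0.0, 1.0, -0.001]
wrist_force: [-1.1, -1.9, 7.1]
finger_gap: 36.1
grasp_force: 60.7
```

>>> {"fn": "send_rows", "kwargs": {
  "translation": [
    [0,0,-0.0005],
    [0,0,-0.001],
    [0,0,-0.0015],
    [0,0,-0.0015]
  ],
  "rotation": [
    [0,0,0],
    [0,0,0],
    [0,0,0],
    [0,0,0]
  ],
  "jaw": [0.03,0.03,0.03,0.03]
}}

```text
t: 8.82
tool_pos: [531.7, -3.9, 93.0]
tcp_rot: [0.001, 0.0, 1.0, -0.001]
wrist_force: [-0.1, -2.0, 6.5]
finger_gap: 36.4
grasp_force: 60.7
```

>>> {"fn": "send_rows", "kwargs": {
  "translation": [
    [0,0,-0.0007],
    [0,0,-0.0014],
    [0,0,-0.0021],
    [0,0,-0.0028],
    [0,0,-0.0035],
    [0,0,-0.004],
    [0,0,-0.004]
  ],
  "rotation": [
    [0,0,0],
    [0,0,0],
    [0,0,0],
    [0,0,0],
    [0,0,0],
    [0,0,0],
    [0,0,0]
  ],
  "jaw": [0.03,0.03,0.03,0.03,0.03,0.03,0.03]
}}

```text
t: 9.4
tool_pos: [531.4, -4.0, 88.7]
tcp_rot: [0.001, 0.0, 1.0, -0.001]
wrist_force: [-0.2, -1.4, 6.0]
finger_gap: 36.2
grasp_force: 60.4
```

>>> {"fn": "send_rows", "kwargs": {
  "translation": [
    [0,0,-0.0007],
    [0,0,-0.0014],
    [0,0,-0.0021],
    [0,0,-0.0028],
    [0,0,-0.0035],
    [0,0,-0.004],
    [0,0,-0.004]
  ],
  "rotation": [
    [0,0,0],
    [0,0,0],
    [0,0,0],
    [0,0,0],
    [0,0,0],
    [0,0,0],
    [0,0,0]
  ],
  "jaw": [0.03,0.03,0.03,0.03,0.03,0.03,0.03]
}}

```text
t: 9.98
tool_pos: [531.1, -4.1, 84.4]
tcp_rot: [0.001, 0.0, 1.0, -0.001]
wrist_force: [0.8, -2.2, 4.5]
finger_gap: 36.4
grasp_force: 60.2
```

>>> {"fn": "send_rows", "kwargs": {
  "translation": [
    [0,0,-0.0007],
    [0,0,-0.0014],
    [0,0,-0.0021],
    [0,0,-0.0028],
    [0,0,-0.0035],
    [0,0,-0.0042],
    [0,0,-0.005],
    [0,0,-0.005]
  ],
  "rotation": [
    [0,0,0],
    [0,0,0],
    [0,0,0],
    [0,0,0],
    [0,0,0],
    [0,0,0],
    [0,0,0],
    [0,0,0]
  ],
  "jaw": [0.03,0.03,0.03,0.03,0.03,0.03,0.03,0.03]
}}

```text
t: 10.65
tool_pos: [530.4, -3.1, 78.5]
tcp_rot: [-0.0, -0.0, 1.0, 0.0]
wrist_force: [0.5, -0.8, -2.1]
finger_gap: 36.2
grasp_force: 60.2
```

>>> {"fn": "send_rows", "kwargs": {
  "translation": [
    [0,0,-0.0005],
    [0,0,-0.001],
    [0,0,-0.0015],
    [0,0,-0.002],
    [0,0,-0.0025],
    [0,0,-0.0025]
  ],
  "rotation": [
    [0,0,0],
    [0,0,0],
    [0,0,0],
    [0,0,0],
    [0,0,0],
    [0,0,0]
  ],
  "jaw": [0.03,0.03,0.03,0.03,0.03,0.03]
}}

```text
t: 11.15
tool_pos: [530.6, -3.2, 76.3]
tcp_rot: [-0.0, -0.0, 1.0, 0.0]
wrist_force: [-0.4, 0.3, -2.3]
finger_gap: 36.5
grasp_force: 60.2
```

>>> {"fn": "send_rows", "kwargs": {
  "translation": [
    [0,0,-0.0005],
    [0,0,-0.001],
    [0,0,-0.0015],
    [0,0,-0.002],
    [0,0,-0.002]
  ],
  "rotation": [
    [0,0,0],
    [0,0,0],
    [0,0,0],
    [0,0,0],
    [0,0,0]
  ],
  "jaw": [0.03,0.03,0.03,0.03,0.03]
}}

```text
t: 11.57
tool_pos: [530.9, -3.2, 74.6]
tcp_rot: [0.0, -0.0, 1.0, 0.0]
wrist_force: [0.8, -0.6, -1.2]
finger_gap: 35.9
grasp_force: 60.6
```

>>> {"fn": "send_rows", "kwargs": {
  "translation": [
    [0,0,-0.0005],
    [0,0,-0.001],
    [0,0,-0.001],
    [0,0,-0.001]
  ],
  "rotation": [
    [0,0,0],
    [0,0,0],
    [0,0,0],
    [0,0,0]
  ],
  "jaw": [0.03,0.03,0.03,0.03]
}}

```text
t: 11.9
tool_pos: [531.1, -3.2, 73.9]
tcp_rot: [0.001, -0.0, 1.0, 0.0]
wrist_force: [-0.7, 0.4, 3.2]
finger_gap: 36.0
grasp_force: 61.3
```

The shoulder is felt at TCP z of about 74.5, as expected, with about 5 N on it. I'll release and rise.

>>> {"fn": "send_rows", "kwargs": {
  "translation": [
    [0,0,0.0005],
    [0,0,0.001],
    [0,0,0.001],
    [0,0,0.001],
    [0,0,0.001],
    [0,0,0.001],
    [0,0,0.001],
    [0,0,0.001]
  ],
  "rotation": [
    [0,0,0],
    [0,0,0],
    [0,0,0],
    [0,0,0],
    [0,0,0],
    [0,0,0],
    [0,0,0],
    [0,0,0]
  ],
  "jaw": [0.03,0.034,0.037,0.04,0.044,0.05,0.06,0.065],
  "grip_force": 20
}}

```text
t: 12.57
tool_pos: [530.8, -3.2, 74.4]
tcp_rot: [0.0, -0.0, 1.0, 0.0]
wrist_force: [0.9, 0.0, -0.3]
finger_gap: 65.1
grasp_force: 0.0
```

>>> {"fn": "send_rows", "kwargs": {
  "translation": [
    [0,0,0.005],
    [0,0,0.02],
    [0,0,0.045],
    [0,0,0.07],
    [0,0,0.09],
    [0,0,0.09],
    [0,0,0.09]
  ],
  "rotation": [
    [0,0,0],
    [0,0,0],
    [0,0,0],
    [0,0,0],
    [0,0,0],
    [0,0,0],
    [0,0,0]
  ],
  "jaw": [0.07,0.07,0.07,0.07,0.07,0.07,0.07]
}}

```text
t: 13.15
tool_pos: [531.9, -3.2, 166.0]
tcp_rot: [0.002, -0.0, 1.0, -0.0]
wrist_force: [0.8, -0.9, 0.6]
finger_gap: 69.9
grasp_force: 0.0
```

```bash
python3 - <<'E'
from h import *
s=grab_frame("side")[:,:,::-1]
cv2.imwrite("pics/z6.png",cv2.convertScaleAbs(crop(s,275,165,60,75,8),alpha=1.5))
s=telemetry.get_state();print(s["t"],s["tool_pos"],s["wrist_force"],s["finger_gap"])
for z in(91,110): print(proj("side",(528.7,-4,z)))
E
```

```text
13.2 [530.79829427  -3.18571058 164.62118655] [ 0.18390737 -0.03380179  0.37285225] 70.1017659563749
[305.6 200.3]
[305.5 193.8]
```

View pics/z6.png

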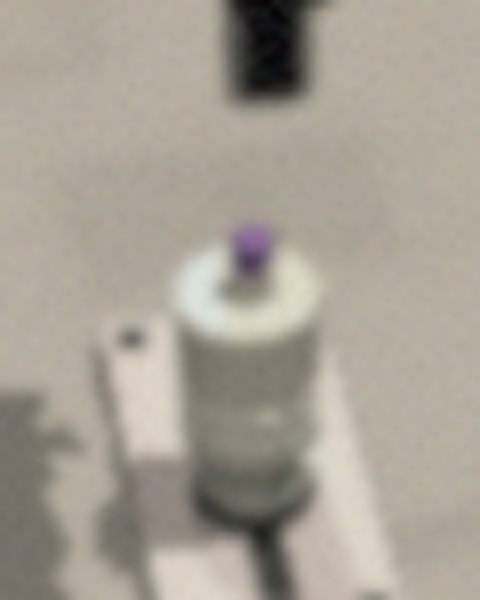

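The adapter stands upright and home on the post. The purple cap stands clear of the rim, with its top at (306.6,194.4) px against a predicted (305.5,193.8). Now I'll grip the cap with the tips kept above the rim.

>>> {"fn": "send_rows", "kwargs": {
  "translation": [
    [-0.001,0,-0.01],
    [-0.001,0,-0.025],
    [-0.001,0,-0.038],
    [-0.001,0,-0.045],
    [-0.001,0,-0.048],
    [-0.001,0,-0.048],
    [-0.001,0,-0.048],
    [-0.001,0,-0.048]
  ],
  "rotation": [
    [0,0,0],
    [0,0,0],
    [0,0,0],
    [0,0,0],
    [0,0,0],
    [0,0,0],
    [0,0,0],
    [0,0,0]
  ],
  "jaw": [0.05,0.04,0.04,0.04,0.04,0.03,0.025,0.02]
}}

```text
t: 13.87
tool_pos: [530.2, -3.2, 116.9]
tcp_rot: [0.0, -0.0, 1.0, -0.0]
wrist_force: [-0.3, 0.4, 0.9]
finger_gap: 20.1
grasp_force: 0.0
```

>>> {"fn": "send_rows", "kwargs": {
  "translation": [
    [0,0,0],
    [0,0,0],
    [0,0,0],
    [0,0,0],
    [0,0,0],
    [0,0,0]
  ],
  "rotation": [
    [0,0,0],
    [0,0,0],
    [0,0,0],
    [0,0,0],
    [0,0,0],
    [0,0,0]
  ],
  "jaw": [0.016,0.012,0.008,0.006,0.006,0.006],
  "grip_force": 25
}}

```text
t: 14.37
tool_pos: [529.7, -3.2, 116.5]
tcp_rot: [0.0, -0.0, 1.0, -0.0]
wrist_force: [-0.0, -0.9, 1.0]
finger_gap: 5.8
grasp_force: 0.0
```

>>> {"fn": "send_rows", "kwargs": {
  "translation": [
    [0,0,0],
    [0,0,0],
    [0,0,0],
    [0,0,0]
  ],
  "rotation": [
    [0,0,0],
    [0,0,0],
    [0,0,0],
    [0,0,0]
  ],
  "jaw": [0.003,0.0,0.0,0.0]
}}

```text
t: 14.7
tool_pos: [529.7, -3.2, 116.4]
tcp_rot: [0.0, -0.0, 1.0, -0.0]
wrist_force: [0.6, 0.2, -0.1]
finger_gap: -0.1
grasp_force: 0.0
```

```bash
python3 - <<'E'
from h import *
s=grab_frame("side")[:,:,::-1]
cv2.imwrite("pics/z7.png",s)
s=telemetry.get_state();print(s["t"],s["tool_pos"],s["wrist_force"],s["finger_gap"],s["grasp_force"])
im=cv2.imread("pics/z7.png")
# purple pixels
h=cv2.cvtColor(im,cv2.COLOR_BGR2HSV)
for n in("side0","z7"):
    im=cv2.imread(f"pics/{n}.png").astype(int)
    m=(im[...,2]-im[...,1]>12)&(im[...,0]-im[...,1]>18)
    m[:, :285]=0; m[:,325:]=0; m[:170]=0; m[230:]=0
    v,u=np.nonzero(m); print(n,m.sum(),u.mean() if len(u) else 0,v.mean() if len(v) else 0, sorted(set(v)))
E
```

```text
14.75 [529.6650916   -3.18028429 116.36758494] [0.44439885 0.33857075 0.71361001] 0.26574929749614623 0.0
side0 0 0 0 []
z7 3 306.3333333333333 195.33333333333334 [np.int64(195), np.int64(196)]
```

```bash
python3 - <<'E'
from h import *
s=cv2.imread("pics/z7.png"); T=cv2.convertScaleAbs(crop(s,285,165,45,45,12),alpha=1.6)
for z in(91,97.4,110,116.4):
    p=((proj("side",(529.7,-3.2,z))-[285,165]+.5)*12).astype(int); cv2.circle(T,tuple(int(a) for a in p),3,(0,0,255),-1); print(z,p)
cv2.imwrite("pics/z8.png",T)
E
```

```text
91 [258 426]
97.4 [258 399]
110 [256 348]
116.4 [255 321]
```

View pics/z8.png

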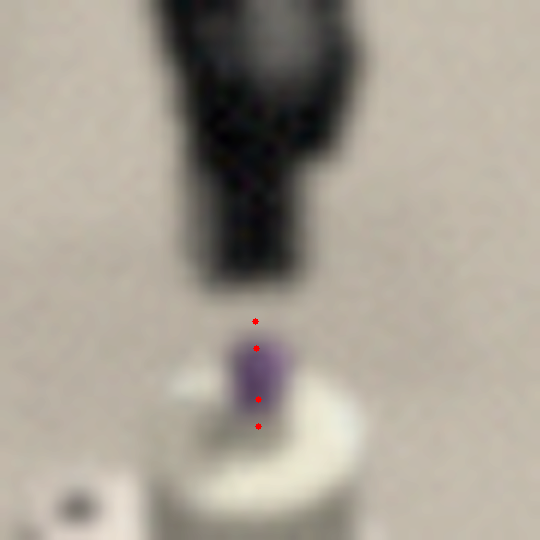

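The black fingertip ends at crop row 285, well above the cap (rows 335–410). So the tips really stand some 10 mm above the reported TCP and closed over empty air. I'll open, go lower while feeling for the rim, and close again.

>>> {"fn": "send_rows", "kwargs": {
  "translation": [
    [0,0,0],
    [0,0,0],
    [0,0,0],
    [0,0,0],
    [0,0,0],
    [0,0,-0.003],
    [0,0,-0.007],
    [0,0,-0.011],
    [0,0,-0.012],
    [0,0,-0.012]
  ],
  "rotation": [
    [0,0,0],
    [0,0,0],
    [0,0,0],
    [0,0,0],
    [0,0,0],
    [0,0,0],
    [0,0,0],
    [0,0,0],
    [0,0,0],
    [0,0,0]
  ],
  "jaw": [0.01,0.02,0.03,0.03,0.03,0.03,0.03,0.03,0.03,0.03]
}}

```text
t: 15.58
tool_pos: [529.0, -3.2, 103.6]
tcp_rot: [-0.001, -0.0, 1.0, 0.0]
wrist_force: [0.1, -0.2, 0.1]
finger_gap: 30.0
grasp_force: 0.0
```

>>> {"fn": "send_rows", "kwargs": {
  "translation": [
    [0,0,-0.002],
    [0,0,-0.004],
    [0,0,-0.006],
    [0,0,-0.006],
    [0,0,-0.006]
  ],
  "rotation": [
    [0,0,0],
    [0,0,0],
    [0,0,0],
    [0,0,0],
    [0,0,0]
  ],
  "jaw": [0.03,0.03,0.03,0.03,0.03]
}}

```text
t: 16.0
tool_pos: [529.5, -3.2, 98.2]
tcp_rot: [-0.0, -0.0, 1.0, -0.0]
wrist_force: [-0.1, 0.4, 0.5]
finger_gap: 29.5
grasp_force: 0.0
```

>>> {"fn": "send_rows", "kwargs": {
  "translation": [
    [0,0,0],
    [0,0,0],
    [0,0,0],
    [0,0,0],
    [0,0,0]
  ],
  "rotation": [
    [0,0,0],
    [0,0,0],
    [0,0,0],
    [0,0,0],
    [0,0,0]
  ],
  "jaw": [0.02,0.015,0.01,0.01,0.01]
}}

```text
t: 16.42
tool_pos: [529.7, -3.2, 98.5]
tcp_rot: [0.0, -0.0, 1.0, -0.0]
wrist_force: [-0.7, -0.5, -0.1]
finger_gap: 9.8
grasp_force: 0.0
```

>>> {"fn": "send_rows", "kwargs": {
  "translation": [
    [0,0,0],
    [0,0,0],
    [0,0,0],
    [0,0,0]
  ],
  "rotation": [
    [0,0,0],
    [0,0,0],
    [0,0,0],
    [0,0,0]
  ],
  "jaw": [0.007,0.004,0.004,0.004],
  "grip_force": 20
}}

```text
t: 16.75
tool_pos: [529.7, -3.2, 98.4]
tcp_rot: [-0.0, -0.0, 1.0, -0.0]
wrist_force: [-0.3, -0.2, 0.2]
finger_gap: 4.1
grasp_force: 0.0
```

```bash
cat > blk.py <<'E'
from h import *
s=grab_frame("side")[:,:,::-1]
print(telemetry.get_state()["tool_pos"],telemetry.get_state()["finger_gap"],telemetry.get_state()["grasp_force"])
print("columns 298..316 step 2; rows = brightness, purple(R+B-2G)")
for v in range(180,206):
    r=s[v,298:317:2].astype(int); print(v,' '.join(f"{p.sum()//3:3d}{'P' if p[0]+p[2]-2*p[1]>24 else ' '}" for p in r))
E
python3 blk.py
```

```text
[529.65763412  -3.19160162  98.39321905] 4.586437450858878 0.0
columns 298..316 step 2; rows = brightness, purple(R+B-2G)
180 107   54   11   12   14   24   18   14   67  110 
181 106   54   10    3   14   18   14   18   74  109 
182 110   59    6   11   10   17   10   20   78  107 
183 108   61    9    7   13    9    6   27   88  108 
184 108   65   15    8   10   13   20   43   94  107 
185 105   69   15    8   11   15   31   59  100  108 
186 106   71   25   12   14   18   50   82  106  108 
187 104   73   35   13   13   20   63   96  108  110 
188 105   74   46   11   15   21   69  101  108  108 
189 106   74   47   15    7   20   70  103  109  110 
190 107   76   45   14    8   23   69  103  109  108 
191 108   83   47   15   11   18   66  103  109  108 
192 107   89   50   18   13   25   69  102  110  109 
193 108   93   53   17   16   26   69  104  109  107 
194 106   98   61   20   19   34   74  105  109  108 
195 107  101   68   37   34   53   95  108  109  108 
196 107  103   79   49   49   70  115  115  110  108 
197 106  100   83   59   52   82  129  130  115  111 
198 105   99   84   66   56   90  135  138  125  113 
199 105  100   85   73   67   97  135  144  131  114 
200 105  102   84   77   81  100  136  146  137  116 
201 103  103   85   78   88  105  136  144  136  116 
202 102  102   87   83   96  118  138  141  132  114 
203 102  101   91   88  112  133  140  139  122  113 
204  98   98   91   97  126  139  139  131  114  113 
205  90   94   96  112  133  138  134  116  103  113
```

>>> {"fn": "send_rows", "kwargs": {
  "translation": [
    [0,0,0],
    [0,0,0],
    [0,0,0],
    [0,0,0],
    [0,0,-0.003],
    [0,0,-0.006],
    [0,0,-0.009],
    [0,0,-0.01],
    [0,0,-0.01]
  ],
  "rotation": [
    [0,0,0],
    [0,0,0],
    [0,0,0],
    [0,0,0],
    [0,0,0],
    [0,0,0],
    [0,0,0],
    [0,0,0],
    [0,0,0]
  ],
  "jaw": [0.01,0.02,0.03,0.03,0.03,0.03,0.03,0.03,0.03]
}}

```text
t: 17.55
tool_pos: [529.2, -3.2, 87.8]
tcp_rot: [-0.001, -0.0, 1.0, 0.0]
wrist_force: [-0.8, 0.3, 0.3]
finger_gap: 30.0
grasp_force: 0.0
```

>>> {"fn": "send_rows", "kwargs": {
  "translation": [
    [0,0,0],
    [0,0,0],
    [0,0,0],
    [0,0,0],
    [0,0,0],
    [0,0,0]
  ],
  "rotation": [
    [0,0,0],
    [0,0,0],
    [0,0,0],
    [0,0,0],
    [0,0,0],
    [0,0,0]
  ],
  "jaw": [0.02,0.014,0.01,0.008,0.006,0.006]
}}

```text
t: 18.05
tool_pos: [529.7, -3.2, 88.5]
tcp_rot: [0.0, -0.0, 1.0, 0.0]
wrist_force: [-0.7, -1.0, 0.4]
finger_gap: 10.0
grasp_force: 19.5
```

```bash
python3 blk.py
```

```text
[529.71233598  -3.21340685  88.46919477] 10.004746830709708 19.4741553068161
columns 298..316 step 2; rows = brightness, purple(R+B-2G)
180  94   41   18   26   47   58   55   31   50  103 
181 105   51    8   21   38   49   45   27   47  101 
182 108   59   15   18   28   39   34   21   48  100 
183 107   60   10   11   19   25   22   14   57  103 
184 106   58   12    8   13   19   18   18   63  104 
185 107   60   10    6   13   18   17   15   67  106 
186 103   59    9    6   10   16    9   20   74  106 
187 106   61    9    8   10   11    9   23   83  108 
188 105   64   12    8    7   12   11   31   89  109 
189 105   69   18    5   10   17   19   43   96  110 
190 106   70   22   12   12   12   36   71  103  108 
191 108   69   34   13   11   18   55   92  106  109 
192 106   71   43   18    8   15   58  100  108  108 
193 104   75   43   19   12   20   60  102  109  108 
194 106   81   46   21   14   20   60  102  110  108 
195 107   87   47   21   15   21   65  102  109  107 
196 107   93   54   20    9   24   63  108  112  110 
197 107   95   55   19   14   18   70  118  115  112 
198 106   95   59   24   20   30   78  132  126  113 
199 104   96   63   36   37   51   95  139  132  117 
200 105   98   69   55   61   76  117  143  136  116 
201 104   97   73   72   79   96  132  142  135  117 
202 104   95   80   78   86  103  137  142  128  114 
203 101   93   83   83   89  111  137  139  120  113 
204  97   90   86   86   96  125  138  133  112  114 
205  91   88   87   92  109  132  134  119  103  113
```

>>> {"fn": "send_rows", "kwargs": {
  "translation": [
    [0,0,0],
    [0,0,0],
    [0,0,0],
    [0,0,-0.002],
    [0,0,-0.004],
    [0,0,-0.006],
    [0,0,-0.006],
    [0,0,-0.006]
  ],
  "rotation": [
    [0,0,0],
    [0,0,0],
    [0,0,0],
    [0,0,0],
    [0,0,0],
    [0,0,0],
    [0,0,0],
    [0,0,0]
  ],
  "jaw": [0.012,0.018,0.025,0.025,0.025,0.025,0.025,0.025]
}}

```text
t: 18.77
tool_pos: [529.4, -3.2, 82.1]
tcp_rot: [-0.0, -0.0, 1.0, 0.0]
wrist_force: [0.3, 0.3, 0.0]
finger_gap: 25.1
grasp_force: 0.0
```

>>> {"fn": "send_rows", "kwargs": {
  "translation": [
    [0,0,0],
    [0,0,0],
    [0,0,0],
    [0,0,0],
    [0,0,0],
    [0,0,0]
  ],
  "rotation": [
    [0,0,0],
    [0,0,0],
    [0,0,0],
    [0,0,0],
    [0,0,0],
    [0,0,0]
  ],
  "jaw": [0.018,0.014,0.01,0.008,0.006,0.006]
}}

```text
t: 19.27
tool_pos: [529.7, -3.2, 82.5]
tcp_rot: [0.0, -0.0, 1.0, 0.0]
wrist_force: [-0.5, 0.2, 0.5]
finger_gap: 10.6
grasp_force: 19.5
```

>>> {"fn": "send_rows", "kwargs": {
  "translation": [
    [0,0,0.002],
    [0,0,0.005],
    [0,0,0.01],
    [0,0,0.015],
    [0,0,0.02],
    [0,0,0.025],
    [0,0,0.025]
  ],
  "rotation": [
    [0,0,0],
    [0,0,0],
    [0,0,0],
    [0,0,0],
    [0,0,0],
    [0,0,0],
    [0,0,0]
  ],
  "jaw": [0.006,0.006,0.006,0.006,0.006,0.006,0.006]
}}

```text
t: 19.85
tool_pos: [530.7, -3.2, 108.9]
tcp_rot: [0.001, -0.0, 1.0, -0.0]
wrist_force: [0.3, 0.4, -0.2]
finger_gap: 10.2
grasp_force: 19.5
```

```bash
python3 blk.py
```

```text
[530.38766983  -3.19030728 108.27202708] 10.306657364660138 19.47006795555353
columns 298..316 step 2; rows = brightness, purple(R+B-2G)
180 110   69   10    6   10   15   13   21   80  110 
181 109   70   16    4   14   12   11   30   85  110 
182 109   74   18   11   14    6   20   50   94  109 
183 111   76   29   17   12   12   36   72   99  108 
184 109   80   43   21    9   15   49   91  106  107 
185 108   82   47   22   10   17   52   97  107  108 
186 107   83   50   25    9   19   55  100  108  107 
187 107   88   54   26   12   16   52   99  109  109 
188 107   91   56   23   15   16   52  100  109  109 
189 108   95   60   23   14   13   52   99  109  109 
190 108   99   63   25   13   15   53   99  109  109 
191 108  101   66   27   17   26   57  102  109  109 
192 109  104   75   45   41   48   74  104  108  109 
193 106  105   87   65   65   72   92  105  109  109 
194 108  106   98   83   85   89  103  108  109  109 
195 108  106   98   88   93  102  115  109  109  106 
196 106  103   95   90   93  109  127  117  111  108 
197 109  102   90   87   92  116  135  126  115  111 
198 105  101   86   84   89  116  139  136  124  113 
199 105  102   85   82   90  111  138  142  131  115 
200 103  103   84   81   87  106  138  143  136  118 
201 104  101   85   80   85  105  137  144  136  116 
202 104  103   87   79   86  113  139  142  131  113 
203 102  103   95   87   94  126  141  139  123  112 
204  97   99   95   95  113  133  140  132  112  114 
205  91   97   92  106  130  137  134  116  103  112
```

The vial came free (it is still gripped at a gap of 10 mm and the adapter rim rows are unchanged). I'll lift and carry it over the rack.

>>> {"fn": "send_rows", "kwargs": {
  "translation": [
    [0,0,0.015],
    [0,0,0.035],
    [0,0,0.05],
    [0,0,0.05],
    [-0.005,-0.025,0.05],
    [-0.01,-0.052,0.05],
    [-0.015,-0.08,0.05],
    [-0.02,-0.108,0.05],
    [-0.025,-0.136,0.05],
    [-0.03,-0.164,0.05]
  ],
  "rotation": [
    [0,0,0],
    [0,0,0],
    [0,0,0],
    [0,0,0],
    [0,0,0],
    [0,0,0],
    [0,0,0],
    [0,0,0],
    [0,0,0],
    [0,0,0]
  ],
  "jaw": [0.006,0.006,0.006,0.006,0.006,0.006,0.006,0.006,0.006,0.006]
}}

```text
t: 20.73
tool_pos: [498.7, -168.2, 156.3]
tcp_rot: [-0.001, -0.0, 1.0, 0.0]
wrist_force: [0.5, -0.0, 0.2]
finger_gap: 10.4
grasp_force: 19.5
```

>>> {"fn": "send_rows", "kwargs": {
  "translation": [
    [-0.005,-0.025,0],
    [-0.01,-0.052,0],
    [-0.015,-0.077,0],
    [-0.019,-0.095,0],
    [-0.0195,-0.103,0],
    [-0.0195,-0.103,0],
    [-0.0195,-0.103,0],
    [-0.0195,-0.103,0]
  ],
  "rotation": [
    [0,0,0],
    [0,0,0],
    [0,0,0],
    [0,0,0],
    [0,0,0],
    [0,0,0],
    [0,0,0],
    [0,0,0]
  ],
  "jaw": [0.006,0.006,0.006,0.006,0.006,0.006,0.006,0.006]
}}

```text
t: 21.4
tool_pos: [480.1, -269.0, 157.0]
tcp_rot: [-0.0, -0.001, 1.0, 0.001]
wrist_force: [-0.4, 0.3, 0.3]
finger_gap: 10.0
grasp_force: 19.6
```

```bash
python3 - <<'E'
from h import *
s=grab_frame("side")[:,:,::-1];st=telemetry.get_state();print(st["t"],st["tool_pos"],st["wrist_force"],st["finger_gap"])
cv2.imwrite("pics/z9.png",s)
x,y,z=st["tool_pos"]
for dz in(-17.5,5,27.5): print(dz,proj("side",(x,y-1.2,z+dz)))
b=cv2.imread("pics/side0.png").astype(int)
d=np.abs(s.astype(int)-b).sum(2)
u0=int(proj("side",(x,y,z))[0]); 
for v in range(225,290,2): print(v,[int(k) for k in s[v,u0-14:u0+15:2].sum(1)//3], [int(k) for k in (s[v,u0-14:u0+15:2].astype(int)@[1,-2,1])])
E
```

```text
21.45 [ 480.26724781 -268.90233402  157.1314173 ] [-0.15196054  0.87661208 -0.36995001] 10.763029677805317
-17.5 [296.9 284.4]
5 [296.5 275.9]
27.5 [296.  266.9]
225 [10, 11, 13, 16, 8, 14, 12, 18, 14, 12, 5, 14, 12, 16, 9] [-5, -1, 1, 3, -1, 1, -3, 3, 6, 2, -7, -5, 2, 0, -3]
227 [15, 9, 13, 12, 11, 11, 15, 12, 13, 13, 13, 11, 11, 12, 26] [0, -8, -1, 1, 6, -2, -5, 0, 1, 3, 0, -3, -1, 0, -2]
229 [17, 12, 13, 11, 13, 11, 13, 11, 15, 15, 7, 11, 14, 15, 45] [-2, -1, 1, -4, 0, 3, -4, 6, -2, -1, -5, 5, -2, 0, -3]
231 [20, 14, 11, 15, 16, 10, 15, 11, 13, 17, 11, 14, 12, 27, 84] [3, 0, 3, -1, -2, 1, 2, -4, 0, -1, -3, 1, 5, 0, 0]
233 [25, 12, 14, 13, 5, 16, 11, 14, 16, 14, 11, 19, 18, 32, 84] [0, -8, 1, 0, -10, 1, 1, -1, -6, 0, 6, -5, 0, -3, 0]
235 [29, 18, 20, 11, 12, 11, 18, 14, 14, 15, 11, 16, 19, 33, 65] [2, 6, 4, -11, -6, 5, 3, 2, 5, -8, -1, 3, 2, -4, 1]
237 [32, 17, 12, 12, 5, 10, 13, 13, 10, 13, 15, 12, 13, 30, 56] [0, 1, -9, -1, 5, -1, -2, -5, 0, -4, 6, -6, -3, -1, -5]
239 [38, 14, 13, 7, 18, 19, 15, 19, 21, 19, 16, 15, 15, 41, 65] [0, 1, -4, 2, 4, -3, 3, -7, -7, 1, -2, 0, -4, -4, -4]
[... 2511 characters left out ...]
3, -3, -5]
281 [122, 125, 125, 123, 122, 109, 93, 95, 98, 117, 123, 123, 124, 121, 123] [-4, -6, -4, -3, -2, -5, -8, -4, -4, -3, -3, -5, -4, -2, -4]
283 [122, 123, 123, 124, 123, 112, 94, 97, 99, 118, 123, 123, 120, 122, 120] [-4, -6, -3, -3, -5, -3, -6, -5, -2, -3, -3, -2, -5, -2, -5]
285 [124, 124, 123, 121, 124, 115, 98, 97, 102, 118, 123, 123, 121, 119, 118] [-4, -5, -7, -4, -3, -6, -4, -2, 0, -5, -4, -2, -2, -5, -5]
287 [124, 124, 124, 123, 124, 122, 107, 93, 93, 112, 121, 124, 122, 118, 117] [-5, -3, -2, -3, -5, -5, 1, 31, 49, 17, -3, -5, -3, -4, -2]
289 [125, 123, 124, 123, 124, 121, 108, 76, 72, 82, 108, 122, 121, 120, 117] [-6, -5, -3, -4, -6, -5, 15, 93, 116, 61, 7, -1, -4, -3, -1]
```

```bash
python3 - <<'E'
from h import *
s=cv2.imread("pics/z9.png").astype(float).sum(2)/3
for v in (280,282,284,285):
    w=np.clip(122-s[v,284:308],0,None); w[w<4]=0; print(v,(w*np.arange(284,308)).sum()/w.sum(), [int(k) for k in s[v,284:308]])
for v in range(283,290): print(v,s[v,294:299].round())
for x in(476,478,480,482): print(x,proj("side",(x,-270.1,145)))
E
```

```text
280 295.20933333333335 [124, 125, 124, 126, 124, 122, 118, 113, 102, 89, 85, 87, 89, 90, 96, 104, 116, 121, 123, 123, 123, 123, 124, 123]
282 295.7011494252874 [124, 125, 125, 125, 122, 123, 123, 121, 112, 100, 95, 98, 96, 97, 99, 108, 118, 122, 123, 122, 122, 121, 122, 121]
284 295.7642585551331 [122, 123, 123, 123, 124, 124, 124, 121, 112, 101, 95, 96, 97, 97, 98, 106, 117, 121, 123, 122, 122, 121, 121, 120]
285 295.70449678800856 [124, 125, 123, 125, 121, 125, 124, 123, 115, 104, 98, 97, 97, 98, 102, 107, 118, 124, 123, 122, 123, 122, 121, 121]
283 [94. 98. 97. 98. 99.]
284 [95. 97. 97. 98. 98.]
285 [ 99.  98.  97.  98. 102.]
286 [101.  98.  97.  96.  99.]
287 [107. 100.  93.  90.  93.]
288 [110.  96.  85.  82.  82.]
289 [108.  90.  76.  70.  73.]
476 [294.2 282.7]
478 [295.4 282.6]
480 [296.6 282.4]
482 [297.8 282.3]
```

>>> {"fn": "send_rows", "kwargs": {
  "translation": [
    [0.003,-0.002,-0.01],
    [0.003,-0.002,-0.035],
    [0.003,-0.002,-0.06],
    [0.003,-0.002,-0.085],
    [0.003,-0.002,-0.1],
    [0.003,-0.002,-0.1],
    [0.003,-0.002,-0.1],
    [0.003,-0.002,-0.1]
  ],
  "rotation": [
    [0,0,0],
    [0,0,0],
    [0,0,0],
    [0,0,0],
    [0,0,0],
    [0,0,0],
    [0,0,0],
    [0,0,0]
  ],
  "jaw": [0.006,0.006,0.006,0.006,0.006,0.006,0.006,0.006]
}}

```text
t: 22.12
tool_pos: [484.0, -272.2, 58.1]
tcp_rot: [0.001, -0.0, 1.0, -0.0]
wrist_force: [-0.5, -0.5, -0.1]
finger_gap: 10.4
grasp_force: 19.6
```

```bash
python3 - <<'E'
from h import *
s=grab_frame("side")[:,:,::-1];st=telemetry.get_state();print(st["t"],st["tool_pos"],st["wrist_force"],st["finger_gap"])
cv2.imwrite("pics/z10.png",s)
x,y,z=st["tool_pos"]
print("foot pred",proj("side",(x-1.7,y-1.2,z-17.5)),"hole pred",proj("side",(481.6,-272.4,32)))
for v in range(300,334): print(v,' '.join("%3d,%3d"%(p.sum()//3,int(p[0])-int(p[2])) for p in s[v,286:312:2]))
E
```

```text
22.1667 [ 484.39372022 -272.48706534   58.56090077] [-0.05594395  0.3859291  -0.4009966 ] 10.184174937341954
foot pred [300.2 319.3] hole pred [299.6 321.5]
300  57,-101  59,-100  77,-113  66,-84  27,-11  21,  1  33, -3  65, -4  70, -4  66, -4  54, -2  74, -8 110,-12
301  60,-103  67,-102  78,-110  57,-76  31, -7  34, -1  38, -3  66, -3  74, -5  70, -4  60, -3  66, -5 102,-13
302  65,-110  74,-114  70,-109  52,-68  41, -5  50, -3  42, -1  65, -3  72, -5  71, -5  57, -4  54, -3  91,-11
303  65,-119  73,-114  65,-96  51,-64  43, -9  48, -2  41, -1  63, -4  72, -5  70, -4  47, -2  38, -1  83, -9
304  67,-117  71,-110  67,-76  56,-58  39,-15  37, -1  36, -1  62, -2  71, -6  70, -5  47, -1  32,  2  69, -8
305  72,-117  70,-115  76,-61  70,-50  38,-20  30,  1  34,  0  59, -4  71, -4  70, -4  51, -3  33,  2  58, -6
306  71,-125  76,-108  82,-50  84,-41  43,-21  28,  1  32,  1  60, -5  71, -3  72, -5  55, -4  32,  1  47, -1
307  77,-123  77,-109  87,-48  87,-35  43,-19  28,  0  36, -2  60, -3  71, -5  66, -4  52, -3  30,  0  42, -6
308  79,-133  77,-107  86,-53  84,-37  41,-15  30,  2  34,  
[... 2270 characters left out ...]
5,-115  64,-113  61,-116  63,-100  69,-114  66,-107  79,-126  87,-146  82,-141  82,-134  79,-130
329  70,-112  67,-117  67,-110  68,-109  61,-111  62,-100  77,-119  64,-116  75,-127  89,-145  86,-137  77,-131  80,-132
330  67,-117  70,-113  65,-110  65,-110  58,-101  59,-101  81,-125  72,-126  73,-121  85,-137  82,-129  77,-127  81,-138
331  66,-114  67,-113  63,-109  59,-109  57,-99  58,-101  83,-131  80,-124  65,-119  75,-129  68,-124  77,-124  80,-144
332  65,-110  67,-107  57,-109  61,-107  56,-105  61,-103  80,-132  77,-125  62,-108  75,-120  71,-126  79,-126  84,-135
333  60,-107  63,-113  62,-100  61,-109  64,-107  62,-111  71,-130  80,-128  62,-111  80,-129  84,-133  79,-129  75,-124
```

The vial's foot (column 299.7) lines up with the predicted hole (299.6), so I'll lower it in.

>>> {"fn": "send_rows", "kwargs": {
  "translation": [
    [0,0.0005,-0.002],
    [0,0.0005,-0.004],
    [0,0.0005,-0.006],
    [0,0.0005,-0.008],
    [0,0.0005,-0.01],
    [0,0.0005,-0.012],
    [0,0.0005,-0.012]
  ],
  "rotation": [
    [0,0,0],
    [0,0,0],
    [0,0,0],
    [0,0,0],
    [0,0,0],
    [0,0,0],
    [0,0,0]
  ],
  "jaw": [0.006,0.006,0.006,0.006,0.006,0.006,0.006]
}}

```text
t: 22.75
tool_pos: [482.8, -271.5, 44.9]
tcp_rot: [-0.0, -0.0, 1.0, 0.0]
wrist_force: [0.3, -0.2, -0.3]
finger_gap: 10.5
grasp_force: 19.6
```

>>> {"fn": "send_rows", "kwargs": {
  "translation": [
    [0,0,-0.0015],
    [0,0,-0.003],
    [0,0,-0.0045],
    [0,0,-0.006],
    [0,0,-0.006]
  ],
  "rotation": [
    [0,0,0],
    [0,0,0],
    [0,0,0],
    [0,0,0],
    [0,0,0]
  ],
  "jaw": [0.006,0.006,0.006,0.006,0.006]
}}

```text
t: 23.17
tool_pos: [482.9, -271.6, 39.0]
tcp_rot: [-0.0, -0.0, 1.0, 0.0]
wrist_force: [-0.1, -0.3, 0.2]
finger_gap: 10.3
grasp_force: 19.6
```

No force with the foot about 10 mm below the rack top, so it is inside a hole. Continuing.

>>> {"fn": "send_rows", "kwargs": {
  "translation": [
    [0,0,-0.003],
    [0,0,-0.006],
    [0,0,-0.009],
    [0,0,-0.012],
    [0,0,-0.014],
    [0,0,-0.015],
    [0,0,-0.015],
    [0,0,-0.015]
  ],
  "rotation": [
    [0,0,0],
    [0,0,0],
    [0,0,0],
    [0,0,0],
    [0,0,0],
    [0,0,0],
    [0,0,0],
    [0,0,0]
  ],
  "jaw": [0.006,0.006,0.006,0.006,0.006,0.006,0.006,0.006]
}}

```text
t: 23.83
tool_pos: [483.1, -271.7, 24.4]
tcp_rot: [-0.0, -0.0, 1.0, 0.0]
wrist_force: [0.4, 0.1, -0.4]
finger_gap: 10.6
grasp_force: 19.6
```

>>> {"fn": "send_rows", "kwargs": {
  "translation": [
    [0,0,-0.001],
    [0,0,-0.002],
    [0,0,-0.003],
    [0,0,-0.003],
    [0,0,-0.003]
  ],
  "rotation": [
    [0,0,0],
    [0,0,0],
    [0,0,0],
    [0,0,0],
    [0,0,0]
  ],
  "jaw": [0.006,0.006,0.006,0.006,0.006]
}}

```text
t: 24.25
tool_pos: [483.1, -271.7, 21.3]
tcp_rot: [-0.0, -0.0, 1.0, 0.0]
wrist_force: [-0.7, -0.5, -0.2]
finger_gap: 10.6
grasp_force: 19.6
```

>>> {"fn": "send_rows", "kwargs": {
  "translation": [
    [0,0,-0.0005],
    [0,0,-0.001],
    [0,0,-0.0015],
    [0,0,-0.0015],
    [0,0,-0.0015]
  ],
  "rotation": [
    [0,0,0],
    [0,0,0],
    [0,0,0],
    [0,0,0],
    [0,0,0]
  ],
  "jaw": [0.006,0.006,0.006,0.006,0.006]
}}

```text
t: 24.67
tool_pos: [483.6, -271.8, 20.7]
tcp_rot: [0.001, -0.0, 1.0, -0.0]
wrist_force: [-1.0, 0.8, 5.4]
finger_gap: 10.3
grasp_force: 20.0
```

Floor contact came at the expected height. Release and rise.

>>> {"fn": "send_rows", "kwargs": {
  "translation": [
    [0,0,0.001],
    [0,0,0.001],
    [0,0,0.001],
    [0,0,0.001],
    [0,0,0.001],
    [0,0,0.008],
    [0,0,0.025],
    [0,0,0.05],
    [0,0,0.09],
    [0,0,0.12]
  ],
  "rotation": [
    [0,0,0],
    [0,0,0],
    [0,0,0],
    [0,0,0],
    [0,0,0],
    [0,0,0],
    [0,0,0],
    [0,0,0],
    [0,0,0],
    [0,0,0]
  ],
  "jaw": [0.01,0.014,0.02,0.024,0.024,0.024,0.024,0.024,0.024,0.024]
}}

```text
t: 25.5
tool_pos: [483.1, -271.7, 142.3]
tcp_rot: [0.0, -0.0, 1.0, -0.0]
wrist_force: [1.6, -1.3, 0.9]
finger_gap: 23.9
grasp_force: 0.0
```

>>> {"fn": "send_rows", "kwargs": {
  "translation": [
    [-0.03,0,0.03],
    [-0.06,0,0.06],
    [-0.09,0,0.06],
    [-0.12,0,0.06],
    [-0.14,0,0.06],
    [-0.14,0,0.06],
    [-0.14,0,0.06]
  ],
  "rotation": [
    [0,0,0],
    [0,0,0],
    [0,0,0],
    [0,0,0],
    [0,0,0],
    [0,0,0],
    [0,0,0]
  ],
  "jaw": [0.024,0.024,0.024,0.024,0.024,0.024,0.024]
}}

```text
t: 26.08
tool_pos: [342.5, -271.7, 200.6]
tcp_rot: [0.001, 0.001, 1.0, -0.0]
wrist_force: [0.2, -0.6, 0.7]
finger_gap: 24.2
grasp_force: 0.0
```

```bash
python3 - <<'E'
from h import *
st=telemetry.get_state();print(st["t"],st["tool_pos"],st["wrist_force"],st["finger_gap"])
f=lambda n:grab_frame(n)[:,:,::-1]
for n in("side","top"):
    im=f(n).astype(int); cv2.imwrite(f"pics/end_{n}.png",im)
    m=((im[...,2]-im[...,1]>8)&(im[...,0]-im[...,1]>12)&(im[...,0]>im[...,2]-10)).astype(np.uint8)
    k,_,S,C=cv2.connectedComponentsWithStats(m)
    for i in range(1,k):
        if S[i,4]>=4: print(n,S[i],C[i].round(1),"at z48:",ray(n,*C[i],47))
    b=cv2.imread(f"pics/{n}0.png").astype(int)
    e=proj(n,(481.6,-272.4,48));print("expected",e)
    p=proj(n,(528.7,-4,91));u,v=p.astype(int);print("rim",p,[int(x) for x in im[v+2,u-12:u+13:2].sum(1)//3])
    for q in [(485,-212,48),(471.7,-234.5,48),(448.1,-221,48)]:
        u,v=proj(n,q).astype(int); print("cap diff",np.abs(im[v-2:v+3,u-2:u+3]-b[v-2:v+3,u-2:u+3]).mean().round(1))
E
```

```text
26.0833 [ 342.46892732 -271.68585204  200.61863172] [ 0.20891912 -0.60523659  0.70357753] 24.193560803339857
side [401 152  12  22  32] [407.3 162.7] at z48: [828.3 160.4  47. ]
side [297 316   6   6  26] [299.5 318.5] at z48: [ 481.4 -275.8   47. ]
expected [299.4 316.6]
rim [305.6 200.3] [120, 123, 142, 156, 156, 130, 104, 113, 146, 157, 152, 126, 121]
cap diff 10.0
cap diff 11.8
cap diff 10.7
top [235 111   5   1   5] [237. 111.] at z48: [831.6 197.1  47. ]
top [252 112   4   1   4] [253.5 112. ] at z48: [830.3 157.2  47. ]
top [432 258   5   5  17] [434.2 259.9] at z48: [ 481.7 -272.2   47. ]
expected [434.5 260. ]
rim [318.3 234.6] [144, 139, 162, 167, 167, 138, 96, 95, 163, 168, 167, 137, 129]
cap diff 1.4
cap diff 1.7
cap diff 1.1[ WARN:0@0.570] global loadsave.cpp:1063 imwrite_ Unsupported depth image for selected encoder is fallbacked to CV_8U.
```

```bash
python3 -c "
from station import *
print(close_job())"
```

```text
the job is handed in; nothing more can be done
None
```

The job is handed in, though no verdict came back: the cameras show the vial standing in the rack's free hole (0, -19.2) and the emptied adapter still on the post, with about 26 of the 67 s used.

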